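# Arm the alignment laser and hold its enabling button

### The job

Take the key out of its holder, push it fully home into the key switch, turn it clockwise to the stop (green dot) to arm the alignment laser, and leave it there. Then press the black enabling button on the yellow box down to about half of its 24 mm travel, so that the green band on its stem stands at the collar, and finish while still holding it there: do not let go, and never push it right down to the bottom. Do not press the button before the key is on, and leave the other things on the table where they are.

Things in the scene. Friction and masses are not known exactly. Their poses are not given: they have to be found in the camera images.
- switch_key: Key, upright in its holder. Origin on its axis at the underside of the round shoulder; z up, x along its broad side. Below: steel blade 16 (x) by 6 (y) mm, 19 mm long, tapering to 10 by 3 at the tip. Above: steel shoulder 26 mm dia, 4 thick, then black bow 30 (x) by 10 (y) mm, 4 to 40 mm above the origin; grip it across y, 29 mm above the origin. A half turn makes no difference.
- key_holder: Grey block 64 x 64 x 32 mm, fixed, origin at the centre of its underside. The key's blade stands in a slot 22 mm deep in its top, and the shoulder rests on the top; the key lifts straight up.
- key_station: Grey box 110 x 110 x 34 mm, fixed, origin at the centre of its underside. On top the key switch: a round steel barrel, 44 mm dia, standing 24 mm above the box. Beside it a white dot (off) and, 60 degrees clockwise of it, a green dot (on); a red mark on the barrel points to the white dot when off.
- key_slot (a point): Centre of the key slot's mouth on the barrel's top, 58 mm above the table; turns with the barrel. x along the slot's long side, z up. Slot 18.4 (x) by 8.4 (y) mm, 21 mm deep, straight-edged (the blade's taper leads it in). Key fully home: shoulder on the barrel's top, key origin at this point, key x along slot x (either way round).
- key_rotor (a joint): Turn of the key barrel, rad, clockwise from above: 0 off, 1.05 on (stop). Starts between 0 and 0.12. Friction about 0.06 N m; it stays where it is left. The blade has about 0.15 rad of play to each side in the slot, so turn the key somewhat further than the barrel is to go.
- enable_station: Yellow box 100 x 100 x 40 mm, fixed, origin at the centre of its underside, with the enabling button in the middle of its top in a black collar whose rim is 43.5 mm above the table.
- button_top (a point): Centre of the flat top (38 mm dia) of the button's black mushroom cap (44 mm dia, 12 mm thick), 81.5 mm above the table when not pressed; goes down with it. Its stem is grey near the collar, then green from 8 to 17 mm above the rim (at rest), then red: the colour at the rim shows the travel.
- enable_button (a joint): Travel of the button, m, 0 released, 0.024 at the bottom, straight down. Spring: about 3 N to start it, plus 0.3 N per mm (6.6 N at half travel); it springs back when let go.
- screwdriver: Bystander: green screwdriver, 150 mm long, 18 mm thick, lying, origin at the centre of its underside.
- timer: Bystander: small white box-shaped timer, 70 x 50 x 19 mm, origin at the centre of its underside.
Things that resemble listed ones, but are neither listed nor needed, are in the scene too. Of the things that look like the enable_station, take the one that is farthest to the robot's left at the start.

How it is judged:
By the outcome, as a careful person would: the job done as asked, in the order asked, and still so for the second after the job is handed in, while the arm keeps its last pose, push and grip.
It also fails if it takes over 61 s, if anything falls off the work surface, if the arm or the gripper's body presses on something with over 40 N, if the wrist force passes 120 N, or if a joint passes its speed limit or range.

### The arm

A 7-joint arm with a two-finger parallel gripper is mounted at the origin on a cart in front of the work surface, level with it; the furniture and walls round the work are solid. World frame = base frame: x ahead of the robot, y to its left, z up, the work surface at z = 0. Lengths are in m, angles in rad, forces in N, time in s.
With the tool pointing down it reaches from about 0.425 to 0.825 m from the base axis. Payload 3.6 kg.
Tool frame: the origin (TCP) lies at the very end of the fingers, on their centre line; the grasp point (between the pads) lies 19 mm behind it; z points along the fingers, y is the line along which they close (so a half turn about z gives the same grasp; the last joint's range is limited). The gripper opens to 85 mm and grips with 20 to 120 N. Pads are 22 mm wide; open, the fingers measure 114 mm over their backs; the gripper's body (76 mm by 85 mm) begins 54 mm behind the grasp point. The pads swing forward as they close: fully open they stand 13 mm farther back than shut.
Start: joints at [-0.026, 0.615, -0.013, 1.423, 0.008, 1.103, -0.04], TCP at [0.65, 0, 0.231] pointing down, gripper open.
Joint ranges: [-3.12, 3.12], [-0.3, 2.06], [-1.34, 1.32], [0.26, 2.42], [-1.36, 4.5], [0.01, 1.98], [-2.84, 2.84]. Speed limits (rad/s): [2.79, 2.79, 3.14, 3.14, 3.14, 3.14, 3.14].

### API

Orientations are given as a rotation vector (axis times angle).
In Python, from rig import readout, snapshot, camera_info, workorder, spotter gives the robot as it stands.
- The arm moves only by the tool drive_effector, called after "Call:" as a command line: name --pt "numbers of a row" for each row, then --argument value for the rest. Schema: {"type":"object","properties":{"rows":{"type":"array","items":{"type":"array","items":{"type":"number"},"minItems":4,"maxItems":4},"minItems":1,"maxItems":20},"finger_gap":{"type":"number"},"only":{"type":"string"},"quiet":{"type":"boolean"},"lines":{"type":"string"}},"required":["rows"],"additionalProperties":false}. rows is a list of rows, 1 to 20 of them, each of 4 numbers: dx, dy, dz in fractions of the full range, 1 being 0.6 m, then a turn about the tool's z in parts of the range, where 1.0 means 2 rad; each row shifts and turns the commanded pose from where the row before left it, along the tool's axes as they then stand; what a row does not reach is not made up. A row lasts 1/12 s, in which the tool goes at most 0.0417 m and 0.125 rad, less where a joint would pass 70% of its speed; a pose out of reach is approached as far as the arm can. finger_gap is the finger opening in m, set as the call begins (left out keeps the last). The fingers move at their own pace and stop on an object; the grip force is fixed at half the most. Time passes only in rows, so rows that do not move let the fingers close. The tool returns the time, the measured TCP pose, the force, the opening and the grip force at its end. only (a regular expression) keeps the lines of the reply that match it, lines (a string "A,B") keeps lines A to B, and quiet returns only ok. Input that does not fit is refused with a message, and nothing moves.
- readout.read_state(): the state, without advancing time (a new reading comes with each control period).
- snapshot(name): name is "scene" or "side" or "wrist"; returns the picture (420x560x3 uint8, blue, green, red); there is no depth.
- camera_info(name): a dict with "fx", "fy", "cx", "cy" (pixels), "position" and "attitude" of the camera in the world. Camera axes: x right, y down, z forward; pixel columns grow to the right and rows downward; lengths in m; the calibration is good to about 2 mm. A picture is of the moment at which its call begins: read the wrist's pose just before it. camera_info takes no time and is no camera call; for the wrist camera it gives the pose at the moment of the call.
- workorder.finish_job(): hands the job in; it is judged then, once.
Trained networks look in the newest picture that a camera, given by its name, has taken for a name from the list of things; names that differ only in an ending like _2 or _b are one class to them, and where a whole thing is asked for, a point or a joint stands for the part that bears it (a point fixed in the world has none). Each returns a list of dicts, best first, with "confidence" (0 to 1); they miss things now and then, are a little off and sometimes report something else, mostly with a low value. They report only what shows in the picture. A call takes as long as a camera call. They do not tell look-alikes from the thing itself.
- spotter.recognise(camera, label): "position" ([row, column] in pixels, amid what is visible of it).
- spotter.cut_out(camera, label): "pixels" (420x560 bool, what is visible of it) and "position" ([row, column] in pixels, amid what is visible of it).
- spotter.pinpoint(camera, label): "position" ([row, column] in pixels: a listed point, or the origin of a listed thing).
The state is a dict: "t": time; "joints": joint angles; "joint_vel": joint speeds; "joint_efforts": joint torques, N m; "ee_pos": TCP position; "tool_rot": TCP orientation; "force": force on the tool from outside, world axes, zero at the start; "torque": the same for the moment, N m; "grip_width": finger opening in m; "gripper_force": force on a finger pad.
Only numpy, scipy, OpenCV 4.12 (cv2) and the standard library are available. Lean on these libraries where they do the work, as an engineer would, in place of code of your own. Each camera call takes 0.05 s, during which the arm holds its last target. There are 200 camera calls.

## Working session

There is one attempt and no reset: what is moved stays moved. The work goes in short steps, Python scripts to look and compute and a tool call to move; the robot and the scene stay as the last step left them, time stands still between calls to the robot, and variables do not carry over. Pictures are saved under pics/ and viewed, at most 12 in all, crops included, and the job is handed in when it is done.

```bash
mkdir -p pics; ls; cat > h.py <<'E'
import numpy as np, cv2
from scipy.spatial.transform import Rotation as R
from rig import readout, snapshot, camera_info, workorder, spotter
def att(ci):
    a=np.array(ci["attitude"],float)
    return a if a.shape==(3,3) else R.from_rotvec(a).as_matrix() if a.size==3 else R.from_quat(a).as_matrix()
def ray(ci,rc):
    d=att(ci)@np.array([(rc[1]-ci["cx"])/ci["fx"],(rc[0]-ci["cy"])/ci["fy"],1.])
    return np.array(ci["position"],float),d/np.linalg.norm(d)
def atz(ci,rc,z):
    p,d=ray(ci,rc); return p+d*(z-p[2])/d[2]
def tri(obs):
    A=np.zeros((3,3));b=np.zeros(3);L=[]
    for ci,rc in obs:
        p,d=ray(ci,rc);M=np.eye(3)-np.outer(d,d);A+=M;b+=M@p;L.append((p,d))
    x=np.linalg.solve(A,b)
    return x,[float(np.linalg.norm(np.cross(x-p,d))) for p,d in L]
def proj(ci,X):
    c=att(ci).T@(np.array(X)-np.array(ci["position"]));return [ci["cy"]+ci["fy"]*c[1]/c[2],ci["cx"]+ci["fx"]*c[0]/c[2]]
E
python3 - <<'E'
from h import *
np.set_printoptions(precision=4,suppress=True)
s=readout.read_state();print(s)
ims=[]
for c in["scene","side","wrist"]:
    ci=camera_info(c);print(c,ci)
    im=snapshot(c);cv2.imwrite(f"pics/{c}0.png",im)
    for l in["switch_key","key_holder","key_station","key_slot","enable_station","button_top","screwdriver","timer"]:
        print(l,[(round(d["confidence"],2),np.round(d["position"],1).tolist()) for d in spotter.pinpoint(c,l)])
E
```

```text
pics
{'t': 0.0, 'joints': array([-0.0265,  0.6159, -0.0126,  1.425 ,  0.0081,  1.1034, -0.0404]), 'joint_vel': array([-0.0011,  0.0011,  0.0004, -0.0005, -0.0007, -0.0004, -0.0018]), 'joint_efforts': array([  0.0001, -46.9218,   0.2595, -17.1037,   0.0101,   0.0098,
         0.    ]), 'ee_pos': array([0.6492, 0.    , 0.2301]), 'tool_rot': array([-2.2201, -2.2202,  0.0029]), 'force': array([ 0.1619, -0.1645,  0.8618]), 'torque': array([-0.0072,  0.026 , -0.0281]), 'gripper_force': 0.0, 'grip_width': 0.08555650084196412}
scene {'fx': 528.8591312974005, 'fy': 528.8591312974005, 'cx': 283.93210925785036, 'cy': 211.87070285972854, 'position': array([ 0.0112, -0.8803,  1.0962]), 'attitude': array([-2.2952,  0.6887, -0.2861])}
switch_key [(0.58, [165.3, 239.9])]
key_holder [(0.6, [176.1, 242.5])]
key_station [(0.67, [269.6, 327.8])]
key_slot [(0.55, [254.0, 330.2])]
enable_station [(0.95, [280.4, 246.5]), (0.75, [224.3, 248.9])]
button_top [(0.66, [262.9, 246.4]), (0.52, [200.5, 249.7]), (0.24, [188.8, 303.4])]
screwdriver [(0.68, [326.6, 331.2]), (0.59, [186.9, 302.5])]
timer [(0.79, [192.
[... 337 characters left out ...]
le_station [(0.78, [226.4, 359.4]), (0.66, [258.4, 292.2])]
button_top [(0.71, [205.6, 361.7]), (0.68, [235.8, 295.5])]
screwdriver [(0.65, [170.6, 354.0])]
timer [(0.67, [304.7, 218.3]), (0.65, [233.0, 206.3])]
wrist {'fx': 356.3212677145795, 'fy': 356.3212677145795, 'cx': 278.97475883749206, 'cy': 207.87432750682999, 'position': array([0.6507, 0.0751, 0.3745]), 'attitude': array([ 2.8436,  0.0005, -0.0007])}
switch_key [(0.29, [362.1, 226.1])]
key_holder [(0.33, [135.8, 335.6])]
key_station [(0.81, [363.5, 227.0])]
key_slot [(0.66, [399.8, 220.7])]
enable_station [(0.74, [169.4, 132.1]), (0.59, [306.8, 64.9])]
button_top [(0.64, [354.4, 16.7])]
screwdriver []
timer [(0.74, [133.9, 336.8])]
```

```bash
python3 - <<'E'
from h import *
a=[cv2.imread(f"pics/{c}0.png") for c in["scene","side"]]
a=[a[0][120:360,180:400],a[1][130:370,160:420]]
cv2.imwrite("pics/m0.png",np.hstack([cv2.resize(x,(398,398*x.shape[0]//x.shape[1]),interpolation=cv2.INTER_CUBIC)[:366] for x in a]))
S,D,W=[camera_info(c) for c in["scene","side","wrist"]]
np.set_printoptions(precision=4,suppress=True)
for n,o in dict(key=((165.3,239.9),(296,214.3)),holder=((176.1,242.5),(301.9,209.8)),station=((269.6,327.8),(184.1,302.5)),
  esA=((280.4,246.5),(226.4,359.4)),esB=((224.3,248.9),(258.4,292.2)),btA=((262.9,246.4),(205.6,361.7)),btB=((200.5,249.7),(235.8,295.5)),timer=((192.2,306.2),(233,206.3)),sd=((326.6,331.2),(170.6,354))).items():
  print(n,*tri([(S,o[0]),(D,o[1])]))
print("slot",tri([(S,(254,330.2)),(W,(399.8,220.7))]))
E
```

```text
key [0.5785 0.2046 0.03  ] [0.0005252106395167236, 0.0005252106395165038]
holder [ 0.5894  0.2004 -0.0101] [0.006913065879891735, 0.006913065879891774]
station [ 0.5815 -0.2456  0.0034] [0.0035782744803335913, 0.00357827448033358]
esA [ 0.3853 -0.1622  0.0064] [0.002581671887406199, 0.002581671887406201]
esB [ 0.4909  0.0062 -0.0014] [0.000492248473000013, 0.0004922484729998551]
btA [ 0.3886 -0.1619  0.0753] [0.0025664045362861097, 0.002566404536286133]
btB [0.4916 0.0087 0.0838] [0.007430130573739479, 0.007430130573739507]
timer [ 0.7109  0.0307 -0.0062] [0.006605585634907052, 0.006605585634907177]
sd [ 0.486  -0.3828 -0.0056] [0.0001468577654909557, 0.00014685776549105866]
slot (array([ 0.5847, -0.2431,  0.0596]), [0.00155902951776135, 0.0015590295177614656])
```

View pics/m0.png

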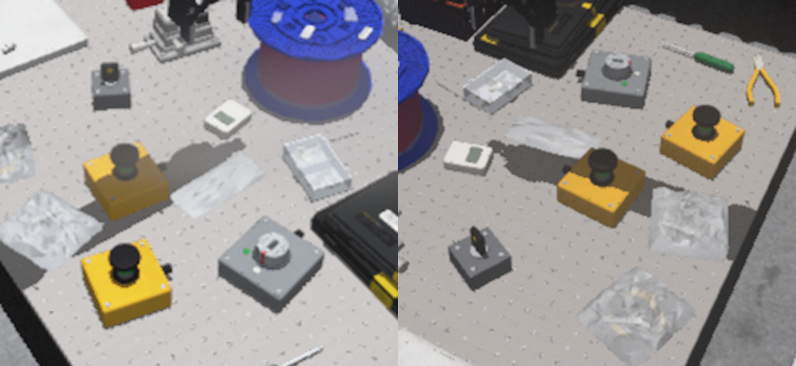

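View pics/wrist0.png

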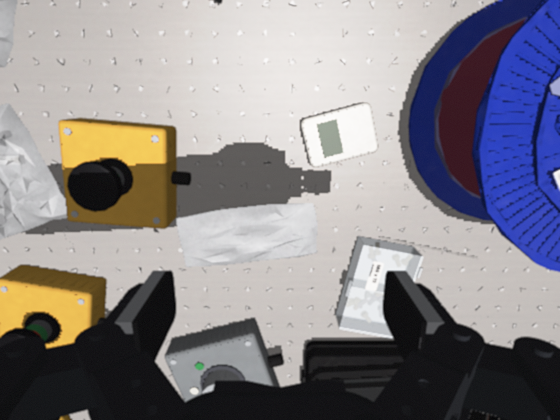

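The left-most yellow box is B, at about (0.491, 0.006), near row 170, col 120 in the wrist picture. The key holder is at the far left, at about (0.58, 0.205), and the key station is front right, at about (0.583, −0.245). I'll go and look at the key.

The manual's scale: shifts go in shares of 0.6 m and turns go in shares of 2 rad. Converting my numbers, 0.034 m / 0.6 = 0.0567, -0.01 m / 0.6 = -0.0167.

Call:
drive_effector --pt "0.0567 -0.0167 0 0" --pt "0.0567 -0.0167 0 0" --pt "0.0567 -0.0167 0 0" --pt "0.0567 -0.0167 0 0" --pt "0.0567 -0.0167 0 0" --pt "0.0567 -0.0167 0 0" --pt "0 0 0 0" --pt "0 0 0 0" --pt "0 0 0 0"

```text
t: 2.1
ee_pos: [0.5901, 0.2035, 0.2313]
tool_rot: [2.221, 2.221, -0.001]
force: [-0.9, 0.4, -0.7]
grip_width: 0.0855
gripper_force: 0.0
```

```bash
cat > look.py <<'E'
from h import *
import sys
np.set_printoptions(precision=4,suppress=True)
def look(name,labels,seg=()):
    s=readout.read_state();ci=camera_info("wrist");im=snapshot("wrist");cv2.imwrite(f"pics/{name}.png",im)
    print(s["ee_pos"],s["tool_rot"])
    for l,z in labels:
        for d in spotter.pinpoint("wrist",l): print(l,round(d["confidence"],2),np.round(d["position"],1),atz(ci,d["position"],z))
    for l,z in seg:
        for d in spotter.cut_out("wrist",l)[:2]:
            np.save(f"pics/{name}_{l}.npy",d["pixels"]);print("seg",l,round(d["confidence"],2),d["pixels"].sum(),atz(ci,d["position"],z))
    import json;json.dump({k:np.asarray(v).tolist() for k,v in ci.items()},open(f"pics/{name}.json","w"))
    return ci,im
E
python3 - <<'E'
from look import *
look("w1",[("switch_key",.032),("key_holder",0),("key_slot",.058)],[("switch_key",.072),("key_holder",.032)])
E
```

```text
[0.5901 0.2035 0.2313] [ 2.2206  2.221  -0.0009]
switch_key 0.77 [180.7 269.8] [0.5817 0.2011 0.032 ]
key_holder 0.71 [171.7 272.9] [0.5842 0.2036 0.    ]
key_slot 0.26 [380.5 183.3] [ 0.4863 -0.0163  0.058 ]
seg switch_key 0.57 728 [0.5859 0.2084 0.072 ]
seg switch_key 0.52 1387 [0.4957 0.007  0.072 ]
seg key_holder 0.71 3762 [0.5806 0.2136 0.032 ]
```

View pics/w1.png

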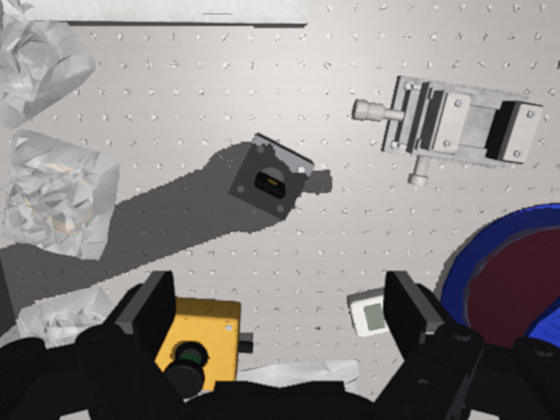

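Key at (row 180, col 270), with its bow and holder yawed about −24° in the world. Next I'll turn the gripper to suit and take a second, closer view.

Converted, -0.008 m / 0.6 = -0.0133, 0.007 m / 0.6 = 0.0117, -0.125 rad / 2 = -0.0625.

Call:
drive_effector --pt "0 -0.0133 0 0" --pt "0 0 0.0117 -0.0625" --pt "0 0 0.0117 -0.0625" --pt "0 0 0.0117 -0.0625" --pt "0 0 0.0117 -0.0625" --pt "0 0 0.0117 -0.0625" --pt "0 0 0.0117 -0.0625" --pt "0 0 0.0117 -0.0625" --pt "0 0 0.0117 -0.0625" --pt "0 0 0.0117 -0.0625" --pt "0 0 0 0" --pt "0 0 0 0" --pt "0 0 0 0" --finger_gap 0.06

```text
t: 3.48
ee_pos: [0.582, 0.204, 0.1688]
tool_rot: [0.699, 3.062, 0.001]
force: [0.1, -0.6, 0.0]
grip_width: 0.0601
gripper_force: 0.0
```

```bash
python3 - <<'E'
from look import *
import json
ci,im=look("w2",[("switch_key",.032),("key_holder",0)],[("switch_key",.072),("key_holder",.032)])
c1=json.load(open("pics/w1.json"))
p=spotter.pinpoint("wrist","switch_key")
S,D=camera_info("scene"),camera_info("side")
if p:
  print(tri([(c1,(180.7,269.8)),(ci,p[0]["position"])]))
  print(tri([(c1,(180.7,269.8)),(ci,p[0]["position"]),(S,(165.3,239.9)),(D,(296,214.3))]))
cv2.imwrite("pics/w2c.png",cv2.resize(im[60:360,80:480],None,fx=2,fy=2,interpolation=cv2.INTER_CUBIC))
E
```

```text
[0.582  0.204  0.1688] [0.6987 3.0625 0.0006]
switch_key 0.73 [194.9 276. ] [0.5816 0.202  0.032 ]
key_holder 0.59 [184.5 274. ] [0.5798 0.2006 0.    ]
key_holder 0.18 [197.2 279. ] [0.5924 0.1995 0.    ]
seg switch_key 0.59 996 [0.576 0.207 0.072]
seg key_holder 0.61 5482 [0.5698 0.2098 0.032 ]
(array([0.5816, 0.2017, 0.0329]), [0.000417911783420822, 0.0004179117834207251])
(array([0.5802, 0.2026, 0.0301]), [0.002413925198591369, 0.001995716045590936, 0.002228348822634464, 0.002590339413396779])
```

View pics/w2c.png

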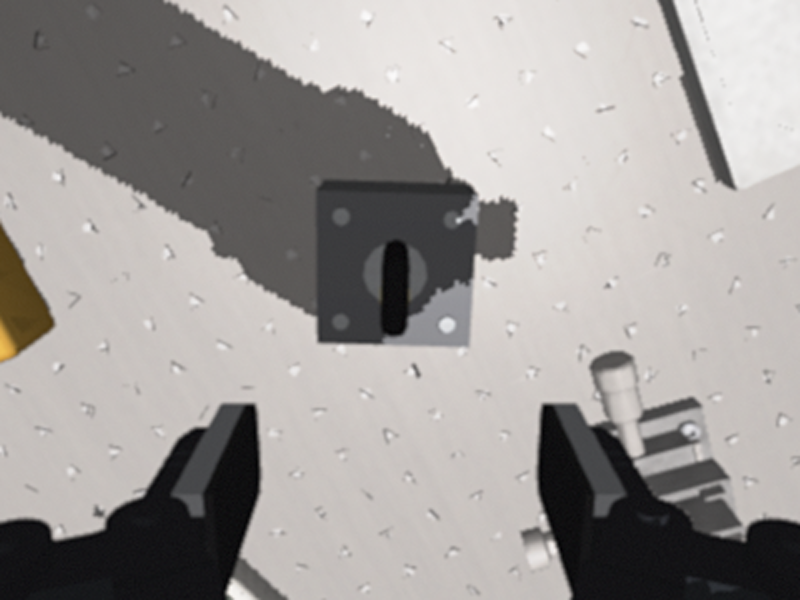

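The key is centred at col 278 and exactly aligned with the fingers. Triangulation puts it at (0.5816, 0.2018, 0.033), which agrees with the expected 0.032. Grasping it.

Converted, 0.03 m / 0.6 = 0.05, -0.002 m / 0.6 = -0.0033.

Call:
drive_effector --pt "-0.0008 -0.0033 0.05 0" --pt "0 0 0.05 0" --pt "0 0 0.05 0" --pt "0 0 0.0417 0" --pt "0 0 0.02 0" --pt "0 0 0 0" --pt "0 0 0 0" --pt "0 0 0 0"

```text
t: 4.45
ee_pos: [0.5829, 0.2028, 0.043]
tool_rot: [0.694, 3.061, 0.003]
force: [0.5, -0.1, 0.3]
grip_width: 0.0599
gripper_force: 0.0
```

Call:
drive_effector --pt "0 0 0 0" --pt "0 0 0 0" --pt "0 0 0 0" --pt "0 0 0 0" --pt "0 0 0 0" --pt "0 0 0 0" --pt "0 0 0 0" --pt "0 0 0 0" --finger_gap 0

```text
t: 5.12
ee_pos: [0.582, 0.2022, 0.0421]
tool_rot: [0.694, 3.063, 0.001]
force: [0.3, -1.0, 5.7]
grip_width: 0.0093
gripper_force: 59.1
```

Converted, -0.035 m / 0.6 = -0.0583, -0.03 m / 0.6 = -0.05.

Call:
drive_effector --pt "0 0 -0.0167 0" --pt "0 0 -0.05 0" --pt "0 0 -0.0583 0" --pt "0 0 -0.0583 0" --pt "0 0 -0.0583 0" --pt "0 0 0 0" --pt "0 0 0 0"

```text
t: 5.7
ee_pos: [0.5826, 0.2025, 0.189]
tool_rot: [0.694, 3.06, 0.004]
force: [-0.4, 0.3, -0.7]
grip_width: 0.0088
gripper_force: 59.2
```

Call:
drive_effector --pt "-0.0273 -0.0567 0 0" --pt "-0.0273 -0.0567 0 0" --pt "-0.0273 -0.0567 0 0" --pt "-0.0273 -0.0567 0 0" --pt "-0.0273 -0.0567 0 0" --pt "-0.0273 -0.0567 0 0" --pt "-0.0273 -0.0567 0 0" --pt "-0.0273 -0.0567 0 0" --pt "-0.0273 -0.0567 0 0" --pt "-0.0273 -0.0567 0 0" --pt "-0.0273 -0.0567 0 0" --pt "-0.0273 -0.0567 0 0" --pt "-0.0273 -0.0567 0 0" --pt "0 0 0 0"

```text
t: 6.87
ee_pos: [0.5788, -0.3014, 0.1833]
tool_rot: [-0.716, -3.054, 0.014]
force: [-1.8, -2.4, -0.6]
grip_width: 0.0091
gripper_force: 59.3
```

Call:
drive_effector --pt "0 0 0 0.0625" --pt "0 0 0 0.0625" --pt "0 0 0 0.0625" --pt "0 0 0 0.0625" --pt "0 0 0 0.0625" --pt "0 0 0 0.0625" --pt "0 0 0 0.0625" --pt "0 0 0 0.0625" --pt "0 0 0 0.0625" --pt "0 0 0 0" --pt "0 0 0 0" --pt "0 0 0 0"

```text
t: 7.87
ee_pos: [0.5828, -0.2883, 0.1852]
tool_rot: [-2.217, -2.223, 0.001]
force: [0.2, -0.3, -0.2]
grip_width: 0.0092
gripper_force: 59.2
```

```bash
python3 - <<'E'
from look import *
ci,im=look("w3",[("key_station",0),("key_slot",.058),("switch_key",.18)],[("key_rotor",.058)])
cv2.imwrite("pics/w3c.png",cv2.resize(im[0:300,80:480],None,fx=2,fy=2,interpolation=cv2.INTER_CUBIC))
E
```

```text
[ 0.5828 -0.2883  0.1852] [-2.2167 -2.2231  0.0013]
key_station 0.67 [135.4 280.7] [ 0.5843 -0.2452  0.    ]
key_slot 0.63 [141.2 283.3] [ 0.5861 -0.2438  0.058 ]
switch_key 0.94 [262.9 281.7] [ 0.5846 -0.2852  0.18  ]
switch_key 0.67 [135.4 280.2] [ 0.5837 -0.2278  0.18  ]
seg key_rotor 0.98 2705 [ 0.585  -0.2419  0.058 ]
```

View pics/w3c.png

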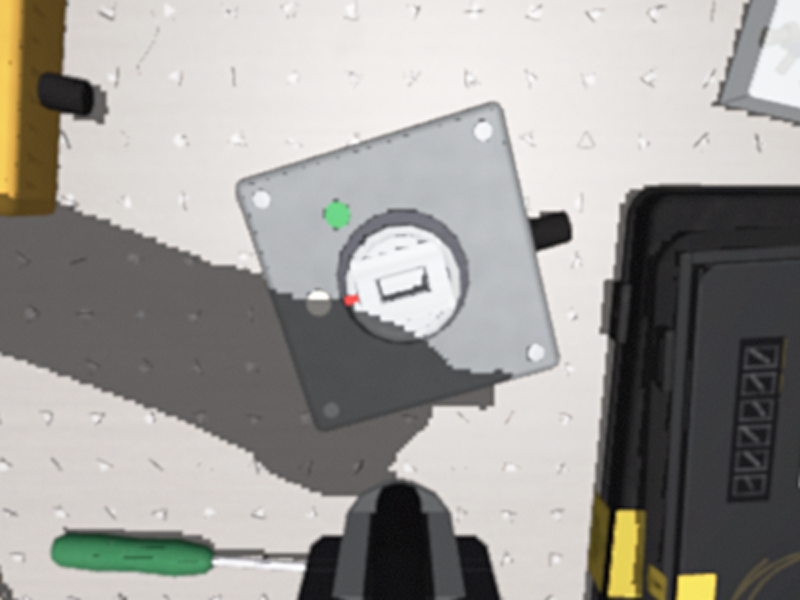

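Slot at about (row 141, col 281) in the full picture. The red mark is on its left, the green dot is up-left, and the slot is yawed about +14°. I'll measure the angle on a rectified image.

```bash
cat > rect.py <<'E'
from h import *
import json
def rect(name,c,z=.058,half=.03,n=600,out=None):
    ci=json.load(open(f"pics/{name}.json"));im=cv2.imread(f"pics/{name}.png")
    w=[(c[0]-half,c[1]+half),(c[0]+half,c[1]+half),(c[0]+half,c[1]-half),(c[0]-half,c[1]-half)]
    src=np.float32([proj(ci,[x,y,z])[::-1] for x,y in w]);dst=np.float32([[0,0],[n,0],[n,n],[0,n]])
    r=cv2.warpPerspective(im,cv2.getPerspectiveTransform(src,dst),(n,n),flags=cv2.INTER_CUBIC)
    cv2.imwrite(out or f"pics/{name}_r.png",r);return r
E
python3 - <<'E'
from rect import *
r=rect("w3",(.585,-.243))
print(readout.read_state()["joints"])
E
```

```text
[ 0.43929404  0.65715643 -0.02274525  1.47772004  0.01625955  1.00715814
  0.41309878]
```

View pics/w3_r.png

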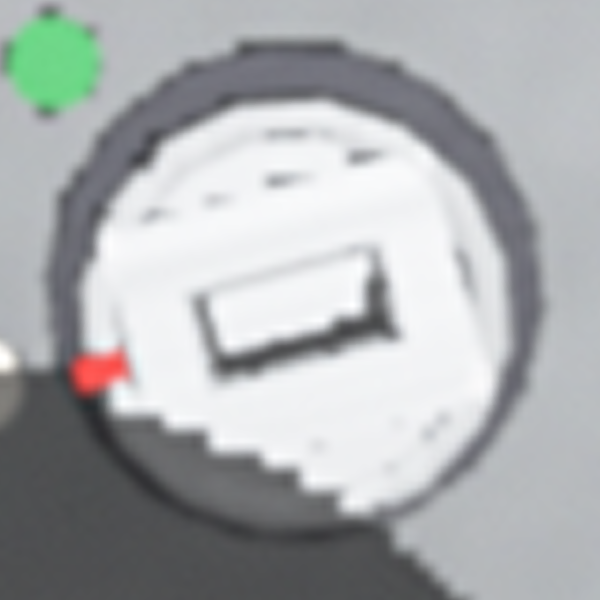

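Converted, 0.019 m / 0.6 = 0.0317, 0.017 m / 0.6 = 0.0283, -0.125 rad / 2 = -0.0625.

Call:
drive_effector --pt "0.0317 0.0283 0 0" --pt "0.0317 0.0283 0 0" --pt "0.0317 0.0283 0 0" --pt "0 0 0 -0.0325" --pt "0 0 0 -0.0625" --pt "0 0 0 -0.0625" --pt "0 0 0 -0.0625" --pt "0 0 0 -0.0625" --pt "0 0 0 -0.0625" --pt "0 0 0 -0.0625" --pt "0 0 0 -0.0625" --pt "0 0 0 -0.0625" --pt "0 0 0 -0.0625" --pt "0 0 0 -0.0625" --pt "0 0 0 -0.0625" --pt "0 0 0 -0.0625" --pt "0 0 0 -0.0625" --pt "0 0 0 -0.0625"

```text
t: 9.62
ee_pos: [0.6342, -0.2322, 0.1863]
tool_rot: [0.392, -3.117, 0.0]
force: [0.1, 0.3, -0.4]
grip_width: 0.0089
gripper_force: 59.2
```

Call:
drive_effector --pt "0 0 0 0" --pt "0 0 0 0" --pt "0 0 0 0" --pt "0 0 0 0"

```text
t: 9.95
ee_pos: [0.6344, -0.2318, 0.1864]
tool_rot: [0.38, -3.118, 0.0]
force: [-0.4, 0.5, -0.6]
grip_width: 0.0094
gripper_force: 59.2
```

```bash
python3 - <<'E'
from look import *
from rect import rect
import json
ci,im=look("w4",[("key_slot",.058),("switch_key",.175)],[("switch_key",.16)])
p=spotter.pinpoint("wrist","key_slot")
c3=json.load(open("pics/w3.json"))
print(proj(c3,[.5847,-.2444,.058]))
if p: print(tri([(c3,(141.2,282.0)),(ci,p[0]["position"])]))
r=rect("w4",(.585,-.243))
s=readout.read_state();M=R.from_rotvec(s["tool_rot"]).as_matrix();print(np.degrees(np.arctan2(M[1,0],M[0,0])),s["joints"])
# predicted key outline pts in picture: origin & tip
for z in (.010,.029): print(z,proj(ci,s["ee_pos"]+M@[0,0,z]))
cv2.imwrite("pics/w4c.png",np.hstack([cv2.resize(im[140:340,180:380],(400,400),interpolation=cv2.INTER_CUBIC),cv2.resize(r,(400,400))]))
E
```

```text
[ 0.6344 -0.2318  0.1864] [ 0.38   -3.1185  0.0004]
key_slot 0.74 [128.5 279.1] [ 0.583  -0.2444  0.058 ]
switch_key 0.8 [263.8 278.5] [ 0.6354 -0.2318  0.175 ]
switch_key 0.39 [311.1 509.1] [ 0.6329 -0.1141  0.175 ]
seg switch_key 0.55 2676 [ 0.6538 -0.2265  0.16  ]
seg switch_key 0.31 4162 [ 0.5346 -0.1328  0.16  ]
[np.float64(141.9369452737444), np.float64(281.36965174757967)]
(array([ 0.5845, -0.2446,  0.0477]), [0.0008426807005812521, 0.0008426807005812507])
-166.02195004135623 [ 0.5819  0.7403 -0.5013  1.3878  0.371   1.1071  1.84  ]
0.01 [np.float64(263.32464798922115), np.float64(279.3117140420812)]
0.029 [np.float64(247.26758267800312), np.float64(279.2662788494548)]
```

View pics/w4c.png

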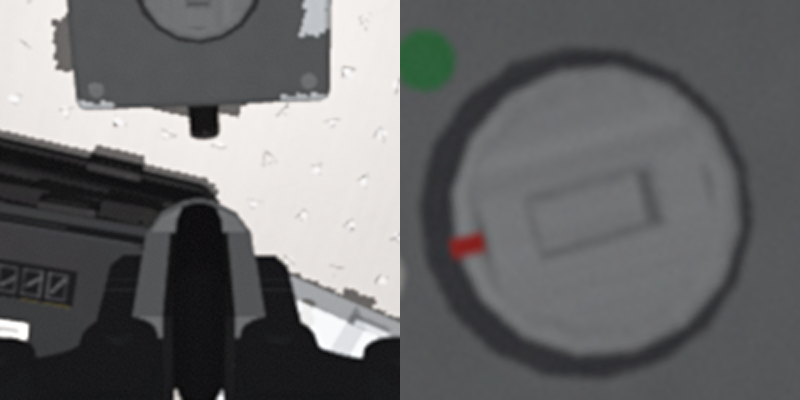

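In-hand key matches prediction to 1 px. Slot from two views: (0.5843, −0.2446), yaw 14.2°, and the parallax fits z of about 0.057. Moving above it.

Call:
drive_effector --pt "0.0433 0 0 0" --pt "0.0428 -0.0005 0 0" --pt "0 0 0.05 0" --pt "0 0 0.05 0" --pt "0 0 0.0333 0" --pt "0 0 0.0183 0" --pt "0 0 0 0" --pt "0 0 0 0" --pt "0 0 0 0" --pt "0 0 0 0"

```text
t: 11.03
ee_pos: [0.5857, -0.2446, 0.0971]
tool_rot: [-0.382, 3.115, -0.002]
force: [0.0, 0.8, -0.7]
grip_width: 0.0088
gripper_force: 59.2
```

```bash
python3 - <<'E'
from look import *
from rect import rect
s=readout.read_state();M=R.from_rotvec(s["tool_rot"]).as_matrix()
print(s["ee_pos"],M[:2,:2].T, (M.T@(np.array([.5843,-.2446,0])-s["ee_pos"]))[:2],np.degrees(np.arctan2(M[1,0],M[0,0])))
im=snapshot("wrist");cv2.imwrite("pics/w5c.png",cv2.resize(im[120:320,180:380],(600,600),interpolation=cv2.INTER_CUBIC))
E
```

```text
[ 0.5857 -0.2446  0.0971] [[-0.9703 -0.2419]
 [-0.2419  0.9703]] [0.0017 0.0005] -166.002527038221
```

View pics/w5c.png

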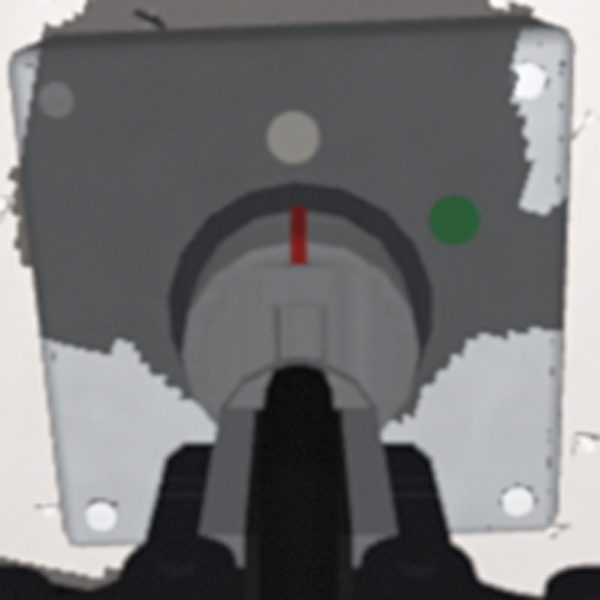

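The key (col 300) is in line with the slot (col 300). The white dot is ahead and the green one to the right. Inserting.

Converted, 0.005 m / 0.6 = 0.0083, 0.004 m / 0.6 = 0.0067.

Call:
drive_effector --pt "0.0017 0 0.0067 0" --pt "0 0 0.0083 0" --pt "0 0 0.0083 0" --pt "0 0 0.0067 0" --pt "0 0 0 0" --pt "0 0 0 0"

```text
t: 11.58
ee_pos: [0.5832, -0.2446, 0.0768]
tool_rot: [0.383, -3.117, -0.001]
force: [0.6, 0.5, 0.2]
grip_width: 0.0091
gripper_force: 59.2
```

Call:
drive_effector --pt "0 0 0.005 0" --pt "0 0 0.005 0" --pt "0 0 0.005 0" --pt "0 0 0.0017 0" --pt "0 0 0 0" --pt "0 0 0 0"

```text
t: 12.08
ee_pos: [0.5833, -0.2448, 0.0681]
tool_rot: [0.382, -3.118, 0.001]
force: [-2.0, -0.8, 4.8]
grip_width: 0.0094
gripper_force: 60.2
```

Converted, 0.001 m / 0.6 = 0.0017.

Call:
drive_effector --pt "0 0 0.0017 0" --pt "0 0 0.0017 0" --pt "0 0 0 0" --pt "0 0 0 0"

```text
t: 12.42
ee_pos: [0.5834, -0.2448, 0.068]
tool_rot: [-0.382, 3.118, -0.002]
force: [-4.6, 0.5, 14.4]
grip_width: 0.0089
gripper_force: 61.6
```

Firmly seated: the force rises and z stays at 0.068. Now the clockwise turn.

Converted, -0.001 m / 0.6 = -0.0017, 0.12 rad / 2 = 0.06.

Call:
drive_effector --pt "0 0 -0.0017 0.06" --pt "0 0 0 0.06" --pt "0 0 0 0.06" --pt "0 0 0 0.06" --pt "0 0 0 0.06" --pt "0 0 0 0.06" --pt "0 0 0 0.06" --pt "0 0 0 0.06" --pt "0 0 0 0.06" --pt "0 0 0 0" --pt "0 0 0 0"

```text
t: 13.33
ee_pos: [0.5841, -0.2449, 0.0681]
tool_rot: [1.274, 2.869, -0.001]
force: [-2.3, 0.1, 8.4]
grip_width: 0.0091
gripper_force: 60.6
```

```bash
python3 -c "
from rig import readout;s=readout.read_state();print(s['torque'],s['force'])"
```

```text
[ 0.14636935  0.44341054 -0.03513021] [-2.26620631  0.13190324  8.40291832]
```

Call:
drive_effector --pt "0 0 0 0.03" --pt "0 0 0 0.03" --pt "0 0 0 0.03" --pt "0 0 0 0" --pt "0 0 0 0"

```text
t: 13.75
ee_pos: [0.5841, -0.2449, 0.0681]
tool_rot: [1.525, 2.744, -0.0]
force: [-2.4, 0.7, 8.9]
grip_width: 0.0092
gripper_force: 60.7
```

```bash
python3 -c "
from rig import readout;s=readout.read_state();print(s['torque'],s['force'],s['joints'])"
```

```text
[0.09567515 0.39074622 0.15825363] [-2.36802889  0.66613467  8.89829812] [ 0.4233448   0.77230913 -0.10408167  1.63559167  0.10890274  0.73715199
  0.82423034]
```

Converted, 0.06 rad / 2 = 0.03.

Call:
drive_effector --pt "0 0 0 0.03" --pt "0 0 0 0.02" --pt "0 0 0 0" --pt "0 0 0 0"

```text
t: 14.08
ee_pos: [0.5843, -0.2451, 0.0681]
tool_rot: [1.657, 2.666, -0.001]
force: [-2.5, 0.1, 8.0]
grip_width: 0.0093
gripper_force: 60.9
```

```bash
python3 - <<'E'
from h import *
s=readout.read_state();print(s['torque'],s['force'])
im=snapshot("wrist");cv2.imwrite("pics/w6c.png",cv2.resize(im[120:320,180:380],(600,600),interpolation=cv2.INTER_CUBIC))
E
```

```text
[-0.01069399  0.39225241  0.47438429] [-2.53162544  0.10036719  7.95652455]
```

View pics/w6c.png

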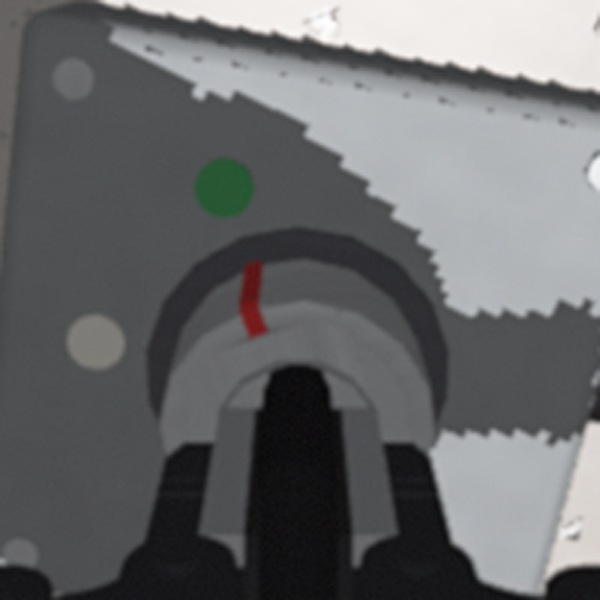

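Torque 0.47 N m and the red mark points at the green dot, so it is at the stop. Unwind the wrist slightly (within the blade's play), release, lift and go look at the button.

Converted, -0.08 rad / 2 = -0.04.

Call:
drive_effector --pt "0 0 0 -0.04" --pt "0 0 0 0" --pt "0 0 0 0"

```text
t: 14.38
ee_pos: [0.5843, -0.2452, 0.0681]
tool_rot: [1.551, 2.729, 0.0]
force: [-0.2, 0.5, 7.5]
grip_width: 0.0092
gripper_force: 60.7
```

Call:
drive_effector --pt "0 0 0 0" --pt "0 0 0 0" --pt "0 0 0 0" --pt "0 0 0 0" --pt "0 0 0 0" --pt "0 0 -0.0167 0" --pt "0 0 -0.05 0" --pt "0 0 -0.05 0" --pt "0 0 -0.05 0" --pt "0 0 -0.05 0" --pt "0 0 0 0" --pt "0 0 0 0.06" --pt "0 0 0 0.06" --pt "0 0 0 0.06" --pt "0 0 0 0.06" --pt "0 0 0 0.03" --pt "0 0 0 0" --finger_gap 0.05

```text
t: 15.8
ee_pos: [0.5833, -0.2444, 0.1965]
tool_rot: [2.228, 2.215, -0.0]
force: [0.9, -0.5, 0.3]
grip_width: 0.05
gripper_force: 0.0
```

Call:
drive_effector --pt "0.055 -0.0258 0 0" --pt "0.055 -0.0258 0 0" --pt "0.055 -0.0258 0 0" --pt "0.055 -0.0258 0 0" --pt "0.055 -0.0258 0 0" --pt "0.055 -0.0258 0 0" --pt "0 0 0 0" --pt "0 0 0 0" --pt "0 0 0 0" --pt "0 0 0 0" --finger_gap 0

```text
t: 16.63
ee_pos: [0.4919, -0.048, 0.1965]
tool_rot: [2.228, 2.213, -0.0]
force: [-0.5, -0.1, 0.7]
grip_width: 0.0002
gripper_force: 0.0
```

```bash
python3 - <<'E'
from look import *
im=snapshot("scene");cv2.imwrite("pics/s7.png",im)
ci,iw=look("w7",[("button_top",.0815),("enable_station",0)],[("button_top",.0815)])
c0=camera_info("scene");p=[int(v) for v in proj(c0,[.584,-.245,.06])];print(p)
cr=cv2.resize(im[p[0]-40:p[0]+40,p[1]-40:p[1]+40],(400,400),interpolation=cv2.INTER_CUBIC)
cv2.imwrite("pics/m7.png",np.hstack([cr,cv2.resize(iw[60:360,130:430],(400,400))]))
E
```

```text
[ 0.4919 -0.0481  0.1964] [ 2.2288  2.2126 -0.0004]
button_top 0.91 [338.2 161.3] [ 0.3911 -0.1682  0.0815]
button_top 0.9 [131.2 277.1] [0.4915 0.0046 0.0815]
enable_station 0.68 [122.6 278.9] [0.4928 0.0053 0.    ]
enable_station 0.57 [286.4 188.7] [ 0.3951 -0.1647  0.    ]
seg button_top 0.77 2866 [0.4928 0.0061 0.0815]
seg button_top 0.66 775 [ 0.3933 -0.1441  0.0815]
[254, 331]
```

View pics/m7.png

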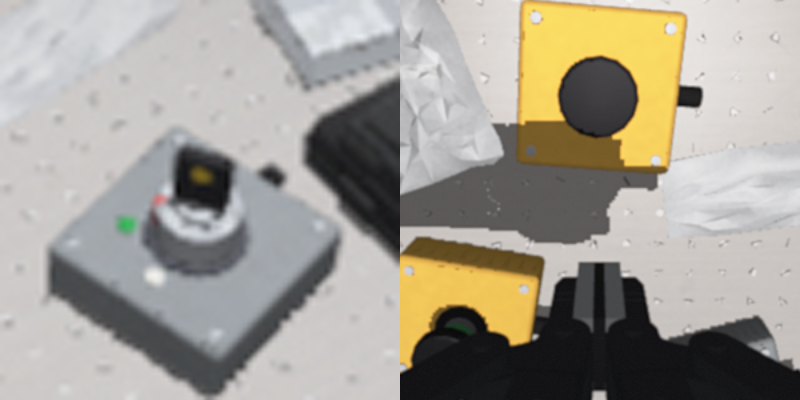

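The key stands home with the red mark at the green dot. Button B (wrist row 131, col 277) is at (0.492, 0.005). Moving over it with the fingers shut.

Converted, 0.035 m / 0.6 = 0.0583, 0.027 m / 0.6 = 0.045.

Call:
drive_effector --pt "0.045 0 0 0" --pt "0.0442 0 0 0" --pt "0 0 0.0583 0" --pt "0 0 0.0583 0" --pt "0 0 0.0333 0" --pt "0 0 0.0233 0" --pt "0 0 0 0" --pt "0 0 0 0" --pt "0 0 0 0"

```text
t: 17.63
ee_pos: [0.4925, 0.007, 0.0931]
tool_rot: [2.227, 2.215, 0.002]
force: [-0.1, -0.4, -0.1]
grip_width: 0.0001
gripper_force: 0.0
```

Call:
drive_effector --pt "0 0 0.0083 0" --pt "0 0 0.0083 0" --pt "0 0 0.0017 0" --pt "0 0 0 0" --pt "0 0 0 0"

```text
t: 18.05
ee_pos: [0.4918, 0.0072, 0.0817]
tool_rot: [2.227, 2.216, 0.001]
force: [0.1, 0.8, 1.2]
grip_width: 0.0
gripper_force: 0.7
```

```bash
python3 - <<'E'
from h import *
s=readout.read_state();print(s["ee_pos"],s["force"])
D,W,S=[camera_info(c) for c in("side","wrist","scene")]
snapshot("side");p=[x for x in spotter.pinpoint("side","button_top")];print([(x["confidence"],x["position"]) for x in p],proj(D,[.492,.005,.0815]))
E
```

```text
[0.4917553  0.00719392 0.08165475] [0.13645272 0.83250037 1.22477375]
[(0.76, [204.7, 359.0]), (0.57, [236.5, 294.7])] [np.float64(233.36218739279255), np.float64(293.4437442452143)]
```

Converted, 0.004 m / 0.6 = 0.0067, 0.002 m / 0.6 = 0.0033.

Call:
drive_effector --pt "0 0 0.0067 0" --pt "0 0 0.0067 0" --pt "0 0 0.0033 0" --pt "0 0 0 0" --pt "0 0 0 0" --pt "0 0 0 0"

```text
t: 18.65
ee_pos: [0.4918, 0.0072, 0.0714]
tool_rot: [2.227, 2.216, 0.001]
force: [-0.4, -0.5, 4.8]
grip_width: 0.0
gripper_force: 2.7
```

Converted, 0.002 m / 0.6 = 0.0033.

Call:
drive_effector --pt "0 0 0.0033 0" --pt "0 0 0 0" --pt "0 0 0 0" --pt "0 0 0 0" --pt "0 0 0 0" --pt "0 0 0 0"

```text
t: 19.15
ee_pos: [0.4919, 0.0072, 0.0695]
tool_rot: [2.227, 2.216, 0.001]
force: [-0.5, -0.6, 5.5]
grip_width: -0.0
gripper_force: 3.0
```

```bash
python3 - <<'E'
from h import *
s=readout.read_state();print(s["ee_pos"],s["force"])
a=[]
for c in("scene","side"):
    im=snapshot(c);p=[int(v) for v in proj(camera_info(c),[.492,.006,.055])]
    a.append(cv2.resize(im[p[0]-35:p[0]+35,p[1]-35:p[1]+35],(400,400),interpolation=cv2.INTER_CUBIC))
cv2.imwrite("pics/m8.png",np.hstack(a))
E
```

```text
[0.49185983 0.00716214 0.06950818] [-0.51108156 -0.63655216  5.45956552]
```

View pics/m8.png

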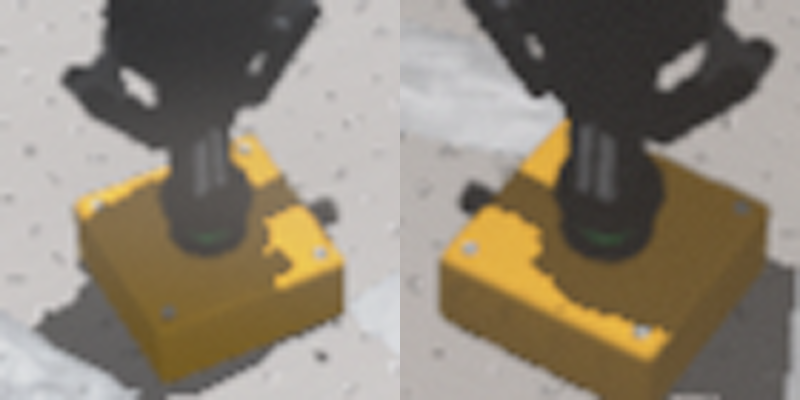

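Both views show the green band at the collar. The measured depth of 0.0695 m means 12 mm of travel, at about 5.5 N. Handing in while holding.

```bash
python3 -c "
from rig import workorder;print(workorder.finish_job())"
```

```text
the job is handed in; nothing more can be done
None
```

I handed the job in at about 19 s of the 61 s allowed: the key is fully home and turned clockwise to the green dot, and the arm is still holding the left-most yellow box's button at about 12 mm, with the green band at the collar. The hand-in returned no verdict.

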